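# Close a spring check valve and hold its bonnet down

### The arm

A 6-joint arm with a two-finger parallel gripper is mounted at the origin on the work surface. World frame = base frame: x ahead of the robot, y to its left, z up, the work surface at z = 0. Lengths are in m, angles in rad, forces in N, time in s.
With the tool pointing down it reaches from about 0.325 to 0.775 m from the base axis. Payload 9.3 kg.
Tool frame: the origin (TCP) lies on the centre line of the jaws, within the pads' length; the fingertips stand 8 mm ahead of it and the grasp point (between the pads) lies 11 mm behind it (manip.finger_overhang is the distance from the TCP to the fingertips, in m); z points along the fingers, y is the line along which they close (so a half turn about z gives the same grasp; the last joint's range is limited). The gripper opens to 85 mm and grips with 20 to 120 N. Pads are 22 mm wide; open, the fingers measure 114 mm over their backs; the gripper's body (76 mm by 85 mm) begins 54 mm behind the grasp point. The pads swing forward as they close: fully open they stand 13 mm farther back than shut.
Start: joints at [1.152, 0.259, 0.021, 1.334, 0, 1.418], TCP at [0.144, 0.531, 0.239] pointing down, gripper open.
Joint ranges: [-3.04, 3.04], [-0.91, 1.82], [-1.04, 1.36], [-1.92, 1.95], [-1.52, 1.45], [-3.14, 3.14]. Speed limits (rad/s): [2.22, 2.22, 2.79, 3.14, 3.14, 3.14].

### API

Orientations are given as a 3x3 rotation matrix whose columns are the frame's x, y, z axes.
In Python, from plant import manip, snapshot, calibration gives the robot as it stands.
- The arm moves only by the shell command python3 -m crank 'ROWS' [FORCE]. ROWS is JSON, a list of rows, each an object with "delta_pos": the shift along the world's x, y, z in mm, a list of three; "angular": the turn, a rotation vector about the world's x, y, z in degrees, a list of three; "gripper": the opening, from 0 (shut) to 1 (fully open). In form: [{"delta_pos": [x, y, z], "angular": [ax, ay, az], "gripper": gripper}, ...]. A call has 1 to 12 rows; each row shifts and turns the commanded pose from where the row before left it; what a row does not reach is not made up. A row lasts 1/12 s, in which the tool goes at most 41.7 mm and 7.16 degrees, less where a joint would pass 70% of its speed; a pose out of reach is approached as far as the arm can. A call is refused whole if a number of a shift passes 41.7 or a number of a turn 7.16, either way. A call with a gripper value outside its range is refused whole. The fingers move at their own pace and stop on an object; FORCE is the grip in N (left out, the last holds). Time passes only in rows, so rows that do not move let the fingers close. It gives the time, the measured TCP pose, the force, the opening and the grip force at its end, in the units of the state.
- manip.get_obs(): the state, without advancing time (a new reading comes with each control period).
- snapshot(name): name is "scene" or "side" or "wrist"; returns the picture (480x640x3 uint8, red, green, blue); there is no depth.
- calibration(name): a dict with "camera_matrix" (3x3 intrinsics, pixels), "dist" ([k1, k2, p1, p2, k3] as OpenCV has them; the pictures are not rectified), "origin" and "attitude" of the camera in the world. Camera axes: x right, y up, looking along -z (the intrinsics and any distortion apply to the point x, -y, -z); pixel columns grow to the right and rows downward; lengths in m; the calibration is good to about 2 mm. A picture is of the moment at which its call begins: read the wrist's pose just before it. calibration takes no time and is no camera call; for the wrist camera it gives the pose at the moment of the call.
- manip.hand_in(): hands the job in; it is judged then, once.
The state is a dict: "clock": time; "joint_pos": joint angles; "dq": joint speeds; "effort": joint torques, N m; "tool_pos": TCP position; "ee_rot": TCP orientation; "contact_force": force on the tool from outside, world axes, zero at the start; "wrist_torque": the same for the moment, N m; "width": finger opening in m; "gripper_force": force on a finger pad.
Only numpy, scipy, OpenCV 4.12 (cv2) and the standard library are available. Lean on these libraries where they do the work, as an engineer would, in place of code of your own. Each camera call takes 0.05 s, during which the arm holds its last target. There are 200 camera calls.

### The job

Lift the yellow dust cap off the open valve body and set it down gently on the bench, open side down and clear of the mounting board. Then fit the loose grey bonnet onto the valve body's two dowels, its red vent plug on the same side as the body's red ring, and press it down against the spring until it sits flush on the flange, firmly but without forcing. Finish while still holding the bonnet pressed down in the gripper, so that a colleague could put the bolts in; leave the bolt tray, the grease jar and the spanner where they are.

Things in the scene. Friction and masses are not known exactly. Their poses are not given: they have to be found in the camera images.
- valve: Lower half of a check valve, fixed on a plywood board 130 x 220 x 12 mm. Origin: centre of the board's underside, on the bench; z up. Pipe stubs along y, 50 mm diameter, axis 46 mm up, out to 112 mm, with nuts of 66 mm diameter; red ring on the +y one. Square flange 110 x 110 mm, sides along x and y, upper face 88 mm above the bench, with two steel dowels and a white spring cup standing on it.
- seat (a point): Centre of the valve flange's upper face, 88 mm above the bench, axes as the valve's. The bonnet is home when its origin and axes coincide with these.
- dowel_big (a point): Tip of the thick dowel: 12 mm diameter, 15 mm tall, the top 5 mm tapering to 6 mm diameter; at x = +42, y = +42 mm from the flange centre.
- dowel_small (a point): Tip of the thin dowel: 8 mm diameter, 15 mm tall, the top 5 mm tapering to 2 mm diameter; at x = -42, y = -42 mm from the flange centre.
- spring_cup (a joint): Travel (m) of the white spring cup, 38 mm diameter, in the middle of the flange: 0 is up, top 22 mm above the flange face; grows as it is pressed straight down, to 0.010 at most. It takes 7 N to start and 1 N more per mm. Bonnet flush: 0.006, spring pushing up with 13 N; left alone the spring holds the bonnet 6 mm off the flange.
- bonnet: Upper valve half, loose, 0.4 kg, mating face down. Origin: centre of underside; z up. Square flange 110 x 110 x 16 mm, sides along x, y, two dowel holes right through; recess below for the spring cup, 60 mm wide, 16 deep. Dome 72 mm wide up to z = 46 mm, then a hexagon boss to z = 86 mm, 36 mm across flats; flats face +y, -y and 30 degrees either side of +x and -x: grip here. Red vent plug at +y.
- boss (a point): On the bonnet's axis, in the middle of the hexagon boss, 68 mm above the underside: where to grip. Axes as the bonnet's.
- hole_big (a point): Upper mouth of the bonnet's large dowel hole, 13.5 mm diameter, at x = +42, y = +42 mm, 16 mm above the underside.
- hole_small (a point): Upper mouth of the bonnet's small dowel hole, 9.5 mm diameter, at x = -42, y = -42 mm, 16 mm above the underside.
- cap: Yellow round dust cap, 92 mm diameter, 70 g, hollow and open below, standing loose on the valve flange between the dowels, over the spring cup, without touching it. Origin: centre of its lower rim; z up. Its top is at 37 mm and carries a round knob, 26 mm diameter and 28 mm tall.
- cap_knob (a point): On the axis of the cap's knob, 50 mm above its lower rim: where to grip it, from above.
- tray: Bystander: open blue bolt tray, 90 x 120 x 28 mm (x, y, z), with four bolts in it. Origin: centre of its underside.
- jar: Bystander: grease jar, 56 mm diameter, 60 mm tall. Origin: centre of its underside.
- spanner: Bystander: steel spanner, 160 mm long along its x, lying on the bench. Origin: centre of its underside.
Mind the look-alikes: they are no part of the job. What is meant by the cap is not orange, and is the smaller of those in its own colour. What is shaped like the bonnet but green or purple is not meant.

How it is judged:
By the outcome, as a careful person would: the job done as asked, in the order asked, and still so for the second after the job is handed in, while the arm keeps its last pose, push and grip.
It also fails if it takes over 54 s, if anything falls off the work surface, if the arm or the gripper's body presses on something with over 40 N, if the wrist force passes 120 N, or if a joint passes its speed limit or range.

## Working session

There is one attempt and no reset: what is moved stays moved. The work goes in short steps, Python scripts to look and compute and a shell command to move; the robot and the scene stay as the last step left them, time stands still between calls to the robot, and variables do not carry over. Pictures are saved under pics/ and viewed, at most 10 in all, crops included, and the job is handed in when it is done.

```bash
mkdir -p pics; python3 - <<'E'
from plant import manip, snapshot, calibration
import cv2
for n in ("scene","side"):
    cv2.imwrite(f"pics/{n}0.png",snapshot(n)[:,:,::-1]); c=calibration(n); print(n,c)
o=manip.get_obs();print(o)
E
```

```text
scene {'camera_matrix': array([[441.32794485,   0.        , 321.18826262],
       [  0.        , 441.32794485, 234.57321444],
       [  0.        ,   0.        ,   1.        ]]), 'dist': array([-0.03987868,  0.        ,  0.        ,  0.        ,  0.        ]), 'origin': array([0.95401469, 0.57489684, 0.90213593]), 'attitude': array([[-0.79441972, -0.43958068,  0.41912543],
       [ 0.60733996, -0.56816318,  0.5552736 ],
       [-0.00595591,  0.69567192,  0.71833495]])}
side {'camera_matrix': array([[465.44976436,   0.        , 321.21952905],
       [  0.        , 465.44976436, 238.29071697],
       [  0.        ,   0.        ,   1.        ]]), 'dist': array([0.0326216, 0.       , 0.       , 0.       , 0.       ]), 'origin': array([-0.11455796, -0.64619284,  0.92181351]), 'attitude': array([[ 0.72559653,  0.45885064, -0.51280187],
       [-0.68795444,  0.50008918, -0.52595579],
       [ 0.01511151,  0.73441603,  0.67853131]])}
{'clock': 0.1, 'joint_pos': array([ 1.15238800e+00,  2.59112502e-01,  2.08233416e-02,  1.33367994e+00,
       -4.24059750e-05,  1.41817824e+00]), 'dq': array([ 0.00051689, -0.00182804,  0.00176088,  0.00075706,  0.00120008,
       -0.00058544]), 'effort': array([ 4.96599168e-03, -5.56695807e+01,  3.45069230e+01,  1.16546758e-02,
       -1.42090325e-04, -2.87320768e-05]), 'tool_pos': array([0.1443948 , 0.53045332, 0.23873369]), 'ee_rot': array([[-9.64885204e-01,  2.62671565e-01, -4.37757995e-04],
       [ 2.62671895e-01,  9.64884599e-01, -1.08883677e-03],
       [ 1.36379488e-04, -1.16558921e-03, -9.99999311e-01]]), 'contact_force': array([0.06792699, 0.21284473, 0.97942174]), 'wrist_torque': array([-0.02858912,  0.02079388,  0.04855749]), 'gripper_force': 0.0, 'width': 0.08544128588251212}
```

View pics/scene0.png

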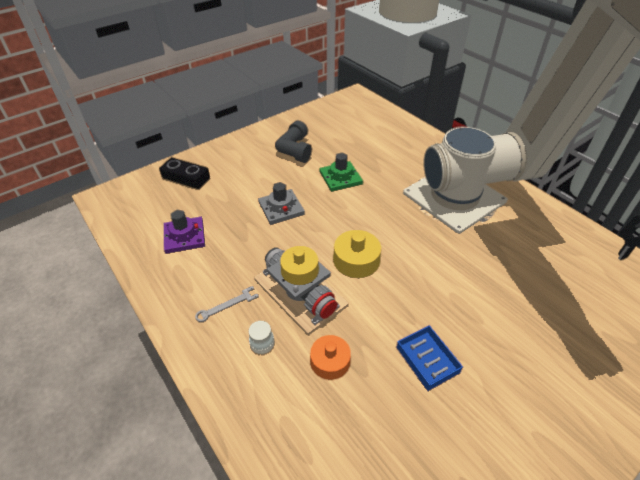

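View pics/side0.png

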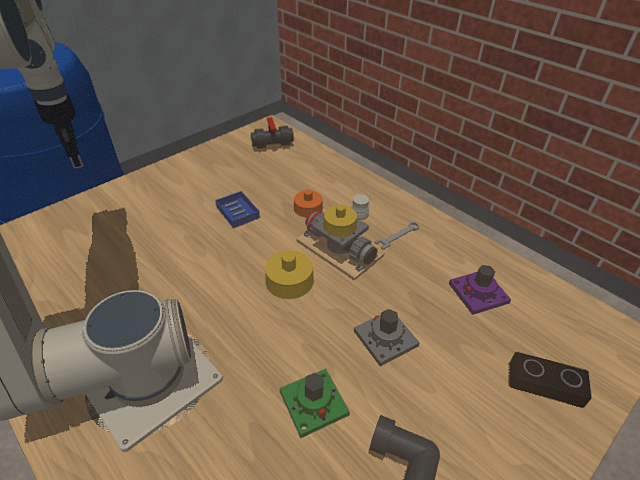

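Scene: the cap on the valve is at (299,265), grey bonnet at (281,200), and the red ring is at the near stub (325,303). Side: cap at (340,218), bonnet at (387,335). I'll enlarge both.

```bash
cat > h.py <<'E'
import numpy as np, cv2
from plant import manip, snapshot, calibration
F=np.diag([1.,-1,-1])
def ray(n,uv,c=None):
    c=c or calibration(n)
    p=cv2.undistortPoints(np.array([[uv]],float),c["camera_matrix"],c["dist"])[0,0]
    d=c["attitude"]@F@np.array([p[0],p[1],1]); return c["origin"],d/np.linalg.norm(d)
def atz(n,uv,z,c=None):
    o,d=ray(n,uv,c); return o+d*(z-o[2])/d[2]
def tri(*obs):
    A=0;b=0
    for o,d in obs:
        P=np.eye(3)-np.outer(d,d);A=A+P;b=b+P@o
    x=np.linalg.solve(A,b); return x,[np.linalg.norm((np.eye(3)-np.outer(d,d))@(x-o)) for o,d in obs]
def proj(n,X,c=None):
    c=c or calibration(n)
    R=F@c["attitude"].T; t=-R@c["origin"]
    return cv2.projectPoints(np.array(X,float).reshape(-1,3),cv2.Rodrigues(R)[0],t,c["camera_matrix"],c["dist"])[0][:,0]
E
python3 - <<'E'
import cv2,numpy as np
s=cv2.imread("pics/scene0.png");d=cv2.imread("pics/side0.png")
def cr(i,x,y,w,h,k): return cv2.resize(i[y:y+h,x:x+w],None,fx=k,fy=k,interpolation=cv2.INTER_CUBIC)
a=np.vstack([np.hstack([cr(s,250,235,100,75,4),cr(s,230,170,100,75,4)]),np.hstack([cr(d,290,195,100,75,4),cr(d,340,295,100,75,4)])])
cv2.imwrite("pics/crop1.png",a)
E
```

```text
(no output)
```

View pics/crop1.png

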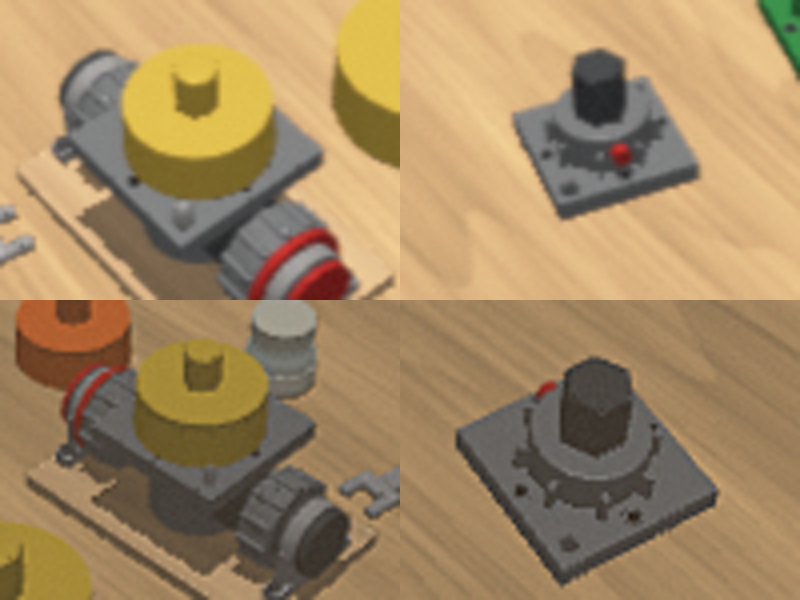

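The crops show the flange corners, dowels, holes and boss clearly. The bonnet's vent plug and the valve's ring both face roughly the scene camera's lower right. Next I fit planar poses.

```bash
cat > fit.py <<'E'
from h import *
from scipy.optimize import least_squares
def fit(obs,x0,dz=0):
    def f(p):
        c,s=np.cos(p[2]),np.sin(p[2]);r=[]
        for n,X,uv in obs:
            W=[p[0]+c*X[0]-s*X[1],p[1]+s*X[0]+c*X[1],X[2]]
            r.append(proj(n,[W])[0]-uv)
        return np.ravel(r)
    return least_squares(f,x0,loss="soft_l1")
E
python3 - <<'E'
from fit import *
S,D="scene","side"
a=.055;h=.088
def m(c,ox,oy,y0=0): return (ox+c[0]/4,oy+(c[1]-y0)/4)
v=lambda *c:m(c,250,235); w=lambda *c:m(c,290,195,300)
V=[(S,(a,-a,h),v(72,133)),(S,(a,a,h),v(182,245)),(S,(-a,a,h),v(322,153)),(S,(.042,.042,h+.015),v(182,203)),
(D,(a,-a,h),w(315,427)),(D,(-a,-a,h),w(210,493)),(D,(-.042,-.042,h+.015),w(210,472))]
b=lambda *c:m((c[0]-400,c[1]),230,170); e=lambda *c:m((c[0]-400,c[1]-300),340,295)
B=[(S,(0,0,.086),b(598,60)),(S,(a,-a,.016),b(515,115)),(S,(-a,a,.016),b(698,170)),(S,(a,a,.016),b(562,207)),(S,(-a,-a,.016),b(640,80)),(S,(.042,.042,.016),b(570,188)),
(D,(0,0,.086),e(597,372)),(D,(-a,a,.016),e(458,435)),(D,(-a,-a,.016),e(562,573)),(D,(a,-a,.016),e(717,493)),(D,(-.042,-.042,.016),e(569,545))]
print("knobtop",tri(ray(S,v(195,65)),ray(D,w(203,351))))
for nm,o in(("valve",V),("bonnet",B)):
    c=atz(*o[0][::2],.09)
    best=min((fit(o,[c[0],c[1],y]) for y in np.arange(-3,3,1)),key=lambda r:r.cost)
    print(nm,best.x[:2],np.degrees(best.x[2]),np.round(best.fun.reshape(-1,2),1).tolist())
for nm,uv,z in(("jar",(260,330),.06),("tray",(429,357),0.014),("bigcap",(358,245),.04),("orange",(330,352),.04)): print(nm,atz(S,uv,z))
for uv in((200,318),(255,292)):print("span",atz(S,uv,0))
print(calibration("wrist"))
E
```

```text
knobtop (array([0.58817091, 0.00376108, 0.14965533]), [np.float64(0.0003507242201582316), np.float64(0.00035072422015810216)])
valve [0.59239947 0.00544399] 3.337333858620433 [[-1.6, -0.3], [-0.6, -0.0], [0.7, -1.8], [0.0, -0.0], [-0.1, -2.6], [-0.4, 0.7], [-0.6, -3.0]]Traceback (most recent call last):
  File "<stdin>", line 14, in <module>
  File "<stdin>", line 14, in <genexpr>
  File "fit.py", line 10, in fit
    return least_squares(f,x0,loss="soft_l1")
    return func(*args, **kwargs)
    vector_fun = VectorFunction(
        fun_wrapped,
    ...<6 lines>...
        workers=workers
    )
    self.J, dct = approx_derivative(
                  ~~~~~~~~~~~~~~~~~^
        self.fun_wrapped, self.x, f0=self.f, **finite_diff_options
        ^^^^^^^^^^^^^^^^^^^^^^^^^^^^^^^^^^^^^^^^^^^^^^^^^^^^^^^^^^
    )
    ^
    J, _nfev = _dense_difference(fun_wrapped, x0, f0, h,
               ~~~~~~~~~~~~~~~~~^^^^^^^^^^^^^^^^^^^^^^^^
                             use_one_sided, method,
                             ^^^^^^^^^^^^^^^^^^^^^^
                             mf)
                             ^^^
    df = [f_eval - f0 for f_eval in f_evals]
                                    ^^^^^^^
    f = np.atleast_1d(self.fun(x, *self.args, **self.kwargs))
                      ~~~~~~~~^^^^^^^^^^^^^^^^^^^^^^^^^^^^^^
    return np.atleast_1d(self.fun(x))
                         ~~~~~~~~^^^
    return self.f(x, *self.args, **self.kwargs)
           ~~~~~~^^^^^^^^^^^^^^^^^^^^^^^^^^^^^^
  File "fit.py", line 8, in f
    r.append(proj(n,[W])[0]-uv)
             ~~~~^^^^^^^
  File "h.py", line 16, in proj
    c=c or calibration(n)
           ~~~~~~~~~~~^^^
ValueError: time passes only in moves, steps and waits
```

```bash
python3 - <<'E'
s=open("h.py").read()
s=s.replace("from plant import manip, snapshot, calibration","from plant import manip, snapshot, calibration as _cal\nimport functools\ncalibration=functools.lru_cache(None)(lambda n:_cal(n))")
open("h.py","w").write(s)
E
cat > m1.py <<'E'
from fit import *
S,D="scene","side"
a=.055;h=.088
def m(c,ox,oy,y0=0): return (ox+c[0]/4,oy+(c[1]-y0)/4)
v=lambda *c:m(c,250,235); w=lambda *c:m(c,290,195,300)
V=[(S,(a,-a,h),v(72,133)),(S,(a,a,h),v(182,245)),(S,(-a,a,h),v(322,153)),(S,(.042,.042,h+.015),v(182,203)),
(D,(a,-a,h),w(315,427)),(D,(-a,-a,h),w(210,493)),(D,(-.042,-.042,h+.015),w(210,472))]
b=lambda *c:m((c[0]-400,c[1]),230,170); e=lambda *c:m((c[0]-400,c[1]-300),340,295)
B=[(S,(0,0,.086),b(598,60)),(S,(a,-a,.016),b(515,115)),(S,(-a,a,.016),b(698,170)),(S,(a,a,.016),b(562,207)),(S,(-a,-a,.016),b(640,80)),(S,(.042,.042,.016),b(570,188)),
(D,(0,0,.086),e(597,372)),(D,(-a,a,.016),e(458,435)),(D,(-a,-a,.016),e(562,573)),(D,(a,-a,.016),e(717,493)),(D,(-.042,-.042,.016),e(569,545))]
print("knobtop",tri(ray(S,v(195,65)),ray(D,w(203,351))))
for nm,o in(("valve",V),("bonnet",B)):
    c=atz(*o[0][::2],.09)
    best=min((fit(o,[c[0],c[1],y]) for y in np.arange(-3,3,1)),key=lambda r:r.cost)
    print(nm,best.x[:2],np.degrees(best.x[2]),np.round(best.fun.reshape(-1,2),1).tolist())
for nm,uv,z in(("jar",(260,330),.06),("tray",(429,357),0.014),("bigcap",(358,245),.04),("orange",(330,352),.04)): print(nm,atz(S,uv,z))
for uv in((200,318),(255,292)):print("span",atz(S,uv,0))
print("corner cap",[atz(D,w(315,427),z) for z in(.088,)])
print(_cal("wrist"))
E
sed -i 's/_cal("wrist")/calibration("wrist")/' m1.py; python3 m1.py
```

```text
knobtop (array([0.58817091, 0.00376108, 0.14965533]), [np.float64(0.0003507242201582316), np.float64(0.00035072422015810216)])
valve [0.59239947 0.00544399] 3.337333858620433 [[-1.6, -0.3], [-0.6, -0.0], [0.7, -1.8], [0.0, -0.0], [-0.1, -2.6], [-0.4, 0.7], [-0.6, -3.0]]
bonnet [ 0.45363471 -0.28752476] -12.578626450985897 [[-0.3, 0.4], [-1.2, -1.1], [0.5, -3.1], [-0.5, -1.3], [1.0, -2.2], [0.2, -0.7], [0.0, 2.6], [-1.1, -1.5], [0.4, -0.9], [0.1, -1.8], [-0.1, -0.8]]
jar [0.74706215 0.07395321 0.06      ]
tray [0.47619777 0.33426364 0.014     ]
bigcap [ 0.3970349  -0.00102145  0.04      ]
orange [0.65102201 0.20155787 0.04      ]
span [ 0.83016212 -0.07866233  0.        ]
span [ 0.68329314 -0.06416892  0.        ]
corner cap [array([ 0.6426293 , -0.05369621,  0.088     ])]
{'camera_matrix': array([[398.71460937,   0.        , 322.15170567],
       [  0.        , 398.71460937, 235.47191296],
       [  0.        ,   0.        ,   1.        ]]), 'dist': array([-0.0192015,  0.       ,  0.       ,  0.       ,  0.       ]), 'origin': array([0.08123087, 0.54715833, 0.37409138]), 'attitude': array([[ 2.63291127e-01, -9.31675491e-01, -2.50316923e-01],
       [ 9.64716249e-01,  2.54116292e-01,  6.89018850e-02],
       [-5.84589363e-04, -2.59626058e-01,  9.65709049e-01]])}
```

```bash
R='{"delta_pos":[22.2,-26.3,0],"angular":[0,0,0],"gripper":1}'; python3 -m crank '[{"delta_pos":[22.2,-26.3,0],"angular":[0,0,0],"gripper":1},{"delta_pos":[22.2,-26.3,0],"angular":[0,0,0],"gripper":1},{"delta_pos":[22.2,-26.3,0],"angular":[0,0,0],"gripper":1},{"delta_pos":[22.2,-26.3,0],"angular":[0,0,0],"gripper":1},{"delta_pos":[22.2,-26.3,0],"angular":[0,0,0],"gripper":1},{"delta_pos":[22.2,-26.3,0],"angular":[0,0,0],"gripper":1},{"delta_pos":[22.2,-26.3,0],"angular":[0,0,0],"gripper":1},{"delta_pos":[22.2,-26.3,0],"angular":[0,0,0],"gripper":1},{"delta_pos":[22.2,-26.3,0],"angular":[0,0,0],"gripper":1},{"delta_pos":[22.2,-26.3,0],"angular":[0,0,0],"gripper":1}]' 60
```

```text
clock: 0.93
tool_pos: [0.3671, 0.2662, 0.2392]
ee_rot: [[-0.965, 0.263, -0.0], [0.263, 0.965, -0.0], [0.0, -0.0, -1.0]]
contact_force: [0.7, 0.8, 0.5]
width: 0.0854
gripper_force: 0.0
```

```bash
python3 -m crank '[{"delta_pos":[22.2,-26.3,0],"angular":[0,0,0],"gripper":1},{"delta_pos":[22.2,-26.3,0],"angular":[0,0,0],"gripper":1},{"delta_pos":[22.2,-26.3,0],"angular":[0,0,0],"gripper":1},{"delta_pos":[22.2,-26.3,0],"angular":[0,0,0],"gripper":1},{"delta_pos":[22.2,-26.3,0],"angular":[0,0,0],"gripper":1},{"delta_pos":[22.2,-26.3,0],"angular":[0,0,0],"gripper":1},{"delta_pos":[22.2,-26.3,0],"angular":[0,0,0],"gripper":1},{"delta_pos":[22.2,-26.3,0],"angular":[0,0,0],"gripper":1},{"delta_pos":[22.2,-26.3,0],"angular":[0,0,0],"gripper":1},{"delta_pos":[22.2,-26.3,0],"angular":[0,0,0],"gripper":1},{"delta_pos":[0,0,0],"angular":[0,0,0],"gripper":1}]' 60
cat > wsnap.py <<'E'
import sys,pickle
from h import *
n=sys.argv[1]
o=manip.get_obs(); c=calibration("wrist"); im=snapshot("wrist")
pickle.dump((o,c),open(f"pics/{n}.pkl","wb")); cv2.imwrite(f"pics/{n}.png",im[:,:,::-1])
print(o["clock"],o["tool_pos"],c["origin"])
E
python3 wsnap.py w1
```

```text
clock: 1.85
tool_pos: [0.5915, 0.0002, 0.2376]
ee_rot: [[-0.964, 0.266, -0.001], [0.266, 0.964, -0.001], [0.0, -0.001, -1.0]]
contact_force: [-0.3, 1.5, -0.0]
width: 0.0853
gripper_force: 0.0
1.85 [5.91472301e-01 2.47025896e-04 2.37614417e-01] [0.52840333 0.01717087 0.37297724]
```

View pics/w1.png

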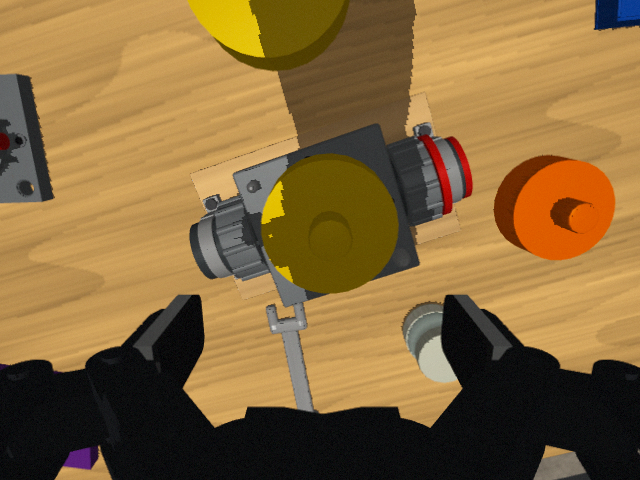

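The wrist view shows the valve with the cap: knob top about (331,231), flange corners (234,176), (379,125), (419,265) and (288,306), and the thin dowel at (253,187). The spanner end and jar are close to the board.

```bash
cat > m2.py <<'E'
import pickle,fit
from fit import *
o,c=pickle.load(open("pics/w1.pkl","rb"))
fit.proj=lambda n,X:proj("wrist",X,c)
a=.055;h=.088
V=[("w",(-a,-a,h),(234,175)),("w",(-a,a,h),(379,125)),("w",(a,a,h),(419,265)),("w",(a,-a,h),(288,306)),("w",(-.042,-.042,h+.014),(253,187))]
r=fit.fit(V,[.59,.004,.05]); print(r.x,np.degrees(r.x[2]),np.round(r.fun.reshape(-1,2),1).tolist())
print("knob",atz("wrist",(330.5,229),.153,c)); print("jar",atz("wrist",(441,358),.06,c)); print("span",atz("wrist",(270,310),.005,c),atz("wrist",(303,305),.005,c))
print("tcp now",manip.get_obs()["tool_pos"])
E
python3 m2.py
python3 - <<'E'
import cv2
i=cv2.imread("pics/w1.png")
cv2.imwrite("pics/w1c.png",cv2.resize(i[110:320,200:480],None,fx=2.8,fy=2.8,interpolation=cv2.INTER_CUBIC))
E
```

```text
Traceback (most recent call last):
  File "m2.py", line 7, in <module>
    r=fit.fit(V,[.59,.004,.05]); print(r.x,np.degrees(r.x[2]),np.round(r.fun.reshape(-1,2),1).tolist())
      ^^^^^^^
AttributeError: 'function' object has no attribute 'fit'
```

View pics/w1c.png

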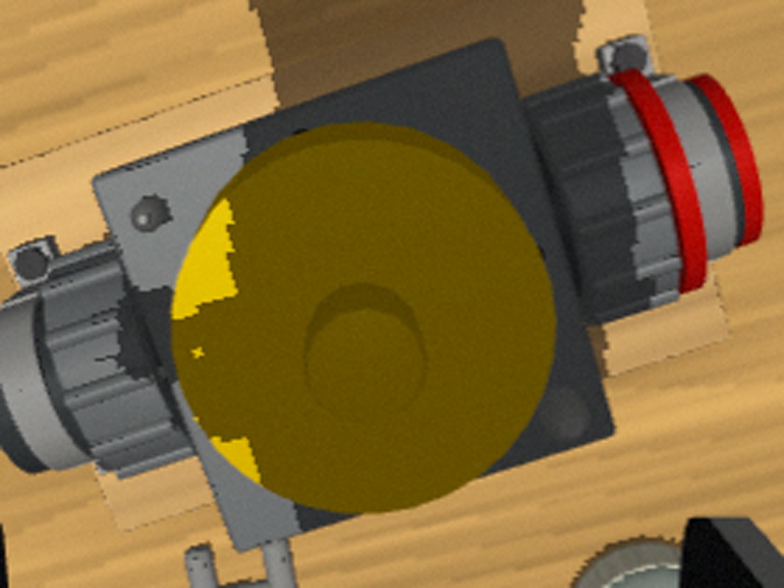

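```bash
sed -i 's/^import pickle,fit$/import pickle,fit as ft/; s/^from fit import/from fit import/; s/^fit\.proj/ft.proj/; s/fit\.fit(V/ft.fit(V/; s/(234,175)/(233.9,174.3)/; s/(379,125)/(378.6,124.3)/; s/(419,265)/(418.9,264.3)/; s/(288,306)/(285,306.8)/; s/(253,187))\]/(252.5,186.4)),("w",(.042,.042,h+.015),(404.3,257))]/; s/(330.5,229)/(330.8,239.5)/' m2.py; python3 m2.py
```

```text
[0.59222445 0.00483543 0.05884372] 3.3714969109265054 [[-2.5, -1.3], [1.1, -3.3], [2.7, -0.0], [-0.1, 0.7], [-0.7, 0.7], [-0.0, 3.5]]
knob [0.58893184 0.00542192 0.153     ]
jar [0.74627087 0.06630995 0.06      ]
span [ 0.68449204 -0.08077499  0.005     ] [ 0.68807518 -0.04719683  0.005     ]
tcp now [0.58978715 0.0022248  0.23777662]
```

Valve is about (592,5) mm with yaw 3.4°, and the knob is at (589,5). Next: go down, grip, lift.

```bash
python3 -m crank '[{"delta_pos":[0.5,1,-25],"angular":[0,0,0],"gripper":1},{"delta_pos":[0,0,-25],"angular":[0,0,0],"gripper":1},{"delta_pos":[0,0,-25],"angular":[0,0,0],"gripper":0.6},{"delta_pos":[0,0,-18],"angular":[0,0,0],"gripper":0.6},{"delta_pos":[0,0,-8],"angular":[0,0,0],"gripper":0.6},{"delta_pos":[0,0,0],"angular":[0,0,0],"gripper":0.6},{"delta_pos":[0,0,0],"angular":[0,0,0],"gripper":0},{"delta_pos":[0,0,0],"angular":[0,0,0],"gripper":0},{"delta_pos":[0,0,0],"angular":[0,0,0],"gripper":0},{"delta_pos":[0,0,0],"angular":[0,0,0],"gripper":0},{"delta_pos":[0,0,0],"angular":[0,0,0],"gripper":0}]' 30
```

```text
clock: 2.82
tool_pos: [0.5896, 0.0058, 0.1398]
ee_rot: [[-0.965, 0.263, 0.003], [0.263, 0.965, 0.0], [-0.002, 0.001, -1.0]]
contact_force: [-0.7, 1.5, 7.7]
width: 0.0247
gripper_force: 29.9
```

```bash
python3 -m crank '[{"delta_pos":[0,0,5],"angular":[0,0,0],"gripper":0},{"delta_pos":[0,0,10],"angular":[0,0,0],"gripper":0},{"delta_pos":[0,0,20],"angular":[0,0,0],"gripper":0},{"delta_pos":[0,0,20],"angular":[0,0,0],"gripper":0},{"delta_pos":[0,-10,5],"angular":[0,0,0],"gripper":0},{"delta_pos":[-1,-20,0],"angular":[0,0,0],"gripper":0},{"delta_pos":[-3,-30,0],"angular":[0,0,0],"gripper":0},{"delta_pos":[-4,-30,0],"angular":[0,0,0],"gripper":0},{"delta_pos":[-4,-30,0],"angular":[0,0,0],"gripper":0},{"delta_pos":[-4,-30,0],"angular":[0,0,0],"gripper":0},{"delta_pos":[-4,-30,0],"angular":[0,0,0],"gripper":0},{"delta_pos":[0,-15,0],"angular":[0,0,0],"gripper":0}]'
```

```text
clock: 3.82
tool_pos: [0.568, -0.193, 0.1981]
ee_rot: [[-0.964, 0.265, -0.0], [0.265, 0.964, -0.001], [0.0, -0.001, -1.0]]
contact_force: [0.2, 0.6, -1.9]
width: 0.0249
gripper_force: 29.6
```

```bash
python3 wsnap.py w2
```

```text
3.8167 [ 0.56800775 -0.19300243  0.19809504] [ 0.50489337 -0.17620739  0.33347019]
```

View pics/w2.png

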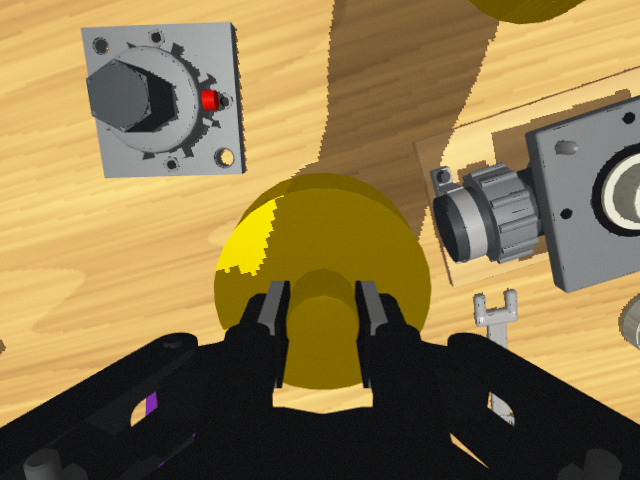

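Cap is held (centred about (323,290)). The bonnet is at left, big hole (226,157), small hole (100,46). The spring cup is now visible on the valve. Lower the cap.

```bash
python3 -m crank '[{"delta_pos":[0,0,-15],"angular":[0,0,0],"gripper":0},{"delta_pos":[0,0,-25],"angular":[0,0,0],"gripper":0},{"delta_pos":[0,0,-30],"angular":[0,0,0],"gripper":0},{"delta_pos":[0,0,-30],"angular":[0,0,0],"gripper":0},{"delta_pos":[0,0,-20],"angular":[0,0,0],"gripper":0},{"delta_pos":[0,0,-10],"angular":[0,0,0],"gripper":0},{"delta_pos":[0,0,-5],"angular":[0,0,0],"gripper":0},{"delta_pos":[0,0,0],"angular":[0,0,0],"gripper":0},{"delta_pos":[0,0,0],"angular":[0,0,0],"gripper":0}]'
cat > m3.py <<'E'
import pickle,fit as ft
from fit import *
o,c=pickle.load(open("pics/w2.pkl","rb"))
ft.proj=lambda n,X:proj("wrist",X,c)
a=.055;h=.016
V=[("w",(-a,-a,h),(81,28)),("w",(-a,a,h),(232,23)),("w",(a,a,h),(242,173)),("w",(a,-a,h),(105,178)),("w",(-.042,-.042,h),(100,46)),("w",(.042,.042,h),(226,157)),("w",(0,0,.086),(119,95))]
r=ft.fit(V,[.45,-.28,-.2]); print(r.x,np.degrees(r.x[2]),np.round(r.fun.reshape(-1,2),1).tolist())
E
python3 m3.py
```

```text
clock: 4.62
tool_pos: [0.5696, -0.1895, 0.0643]
ee_rot: [[-0.965, 0.263, 0.001], [0.263, 0.965, -0.001], [-0.001, -0.0, -1.0]]
contact_force: [-0.6, 0.1, -1.3]
width: 0.0251
gripper_force: 29.6
[ 0.4548763  -0.28687569 -0.23913412] -13.70137583758017 [[-0.2, -0.6], [-1.6, -1.8], [0.3, 0.5], [0.3, -0.1], [1.2, -0.2], [-1.5, 0.4], [0.5, 1.1]]
```

```bash
python3 -m crank '[{"delta_pos":[0,0,-4],"angular":[0,0,0],"gripper":0},{"delta_pos":[0,0,-3],"angular":[0,0,0],"gripper":0},{"delta_pos":[0,0,-2],"angular":[0,0,0],"gripper":0},{"delta_pos":[0,0,-1],"angular":[0,0,0],"gripper":0},{"delta_pos":[0,0,0],"angular":[0,0,0],"gripper":0}]'
python3 -m crank '[{"delta_pos":[0,0,-1],"angular":[0,0,0],"gripper":0},{"delta_pos":[0,0,-1],"angular":[0,0,0],"gripper":0},{"delta_pos":[0,0,0],"angular":[0,0,0],"gripper":0}]'
```

```text
clock: 5.03
tool_pos: [0.5689, -0.1893, 0.0532]
ee_rot: [[-0.965, 0.263, -0.0], [0.263, 0.965, 0.0], [0.0, 0.0, -1.0]]
contact_force: [0.1, 0.3, -0.5]
width: 0.0247
gripper_force: 29.6
clock: 5.28
tool_pos: [0.5691, -0.1894, 0.0518]
ee_rot: [[-0.965, 0.263, 0.001], [0.263, 0.965, -0.0], [-0.001, -0.0, -1.0]]
contact_force: [-1.8, -0.0, 3.8]
width: 0.0249
gripper_force: 30.1
```

```bash
python3 -m crank '[{"delta_pos":[0,0,0],"angular":[0,0,0],"gripper":0.4},{"delta_pos":[0,0,0],"angular":[0,0,0],"gripper":0.7},{"delta_pos":[0,0,0],"angular":[0,0,0],"gripper":0.7},{"delta_pos":[0,0,10],"angular":[0,0,0],"gripper":0.7},{"delta_pos":[0,0,25],"angular":[0,0,0],"gripper":0.7},{"delta_pos":[0,0,30],"angular":[0,0,0],"gripper":0.7},{"delta_pos":[-10,-10,20],"angular":[0,0,0],"gripper":0.7},{"delta_pos":[-25,-22,0],"angular":[0,0,0.5],"gripper":0.7},{"delta_pos":[-25,-22,0],"angular":[0,0,0.5],"gripper":0.7},{"delta_pos":[-25,-22,0],"angular":[0,0,0.5],"gripper":0.7},{"delta_pos":[-20,-15,0],"angular":[0,0,0],"gripper":0.7},{"delta_pos":[-9.5,-6.5,0],"angular":[0,0,0],"gripper":0.7}]'; python3 -m crank '[{"delta_pos":[0,0,0],"angular":[0,0,0],"gripper":0.7},{"delta_pos":[0,0,0],"angular":[0,0,0],"gripper":0.7},{"delta_pos":[0,0,0],"angular":[0,0,0],"gripper":0.7}]'; python3 wsnap.py w3
```

```text
clock: 6.28
tool_pos: [0.4525, -0.2884, 0.1371]
ee_rot: [[-0.971, 0.239, 0.0], [0.239, 0.971, -0.001], [-0.0, -0.001, -1.0]]
contact_force: [-0.4, -0.6, -0.1]
width: 0.0594
gripper_force: 0.0
clock: 6.53
tool_pos: [0.4552, -0.2865, 0.1366]
ee_rot: [[-0.972, 0.237, 0.001], [0.237, 0.972, -0.0], [-0.001, 0.0, -1.0]]
contact_force: [0.6, -0.0, 0.1]
width: 0.0598
gripper_force: 0.0
6.5333 [ 0.45521442 -0.28646364  0.13660599] [ 0.39148826 -0.27156384  0.27190588]
```

View pics/w3.png

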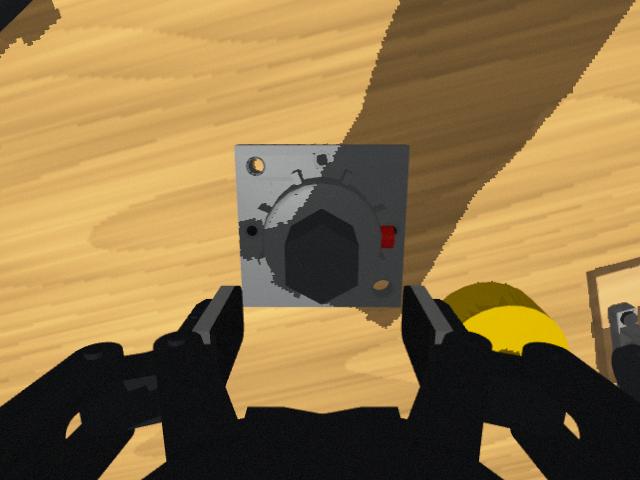

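Cap stands on the bench (about (505,330)). Bonnet top corners are (236,145), (409,145), (402,306) and (244,306), boss top about (322,256), holes (256,166) and (380,285).

```bash
sed -e 's/w2/w3/' -e 's/^V=.*/V=[("w",(-a,-a,h),(235.5,145)),("w",(-a,a,h),(409,145)),("w",(a,a,h),(402.5,306.5)),("w",(a,-a,h),(243.5,306)),("w",(-.042,-.042,h),(256,166)),("w",(.042,.042,h),(380.5,285.5)),("w",(0,0,.086),(322,256))]/' m3.py > m4.py; python3 m4.py
```

```text
[ 0.45457502 -0.28686406 -0.23821428] -13.648672952927486 [[-1.2, -0.3], [0.6, -0.6], [-1.6, -0.9], [0.1, -0.1], [-0.1, -0.5], [2.6, 2.9], [0.2, 8.4]]
```

```bash
python3 -m crank '[{"delta_pos":[0,0,-20],"angular":[0,0,0],"gripper":0.7},{"delta_pos":[0,0,-25],"angular":[0,0,0],"gripper":0.7},{"delta_pos":[0,0,-20],"angular":[0,0,0],"gripper":0.7},{"delta_pos":[0,0,-8],"angular":[0,0,0],"gripper":0.7},{"delta_pos":[0,0,-4],"angular":[0,0,0],"gripper":0.7},{"delta_pos":[0,0,0],"angular":[0,0,0],"gripper":0.7},{"delta_pos":[0,0,0],"angular":[0,0,0],"gripper":0},{"delta_pos":[0,0,0],"angular":[0,0,0],"gripper":0},{"delta_pos":[0,0,0],"angular":[0,0,0],"gripper":0},{"delta_pos":[0,0,0],"angular":[0,0,0],"gripper":0},{"delta_pos":[0,0,0],"angular":[0,0,0],"gripper":0}]' 80
```

```text
clock: 7.5
tool_pos: [0.4552, -0.2872, 0.0606]
ee_rot: [[-0.971, 0.237, 0.002], [0.237, 0.971, -0.001], [-0.002, -0.001, -1.0]]
contact_force: [1.6, 2.0, 6.9]
width: 0.035
gripper_force: 80.9
```

```bash
python3 -m crank '[{"delta_pos":[0,0,5],"angular":[0,0,0],"gripper":0},{"delta_pos":[0,0,15],"angular":[0,0,0],"gripper":0},{"delta_pos":[0,0,30],"angular":[0,0,0],"gripper":0},{"delta_pos":[0,0,30],"angular":[0,0,0],"gripper":0},{"delta_pos":[5,10,30],"angular":[0,0,1],"gripper":0},{"delta_pos":[10,22,20],"angular":[0,0,2],"gripper":0},{"delta_pos":[14,30,0],"angular":[0,0,2],"gripper":0},{"delta_pos":[14,30,0],"angular":[0,0,2],"gripper":0},{"delta_pos":[14,30,0],"angular":[0,0,2],"gripper":0},{"delta_pos":[14,30,0],"angular":[0,0,2],"gripper":0},{"delta_pos":[14,30,0],"angular":[0,0,2],"gripper":0},{"delta_pos":[14,30,0],"angular":[0,0,2],"gripper":0}]'; python3 -m crank '[{"delta_pos":[14,30,0],"angular":[0,0,2],"gripper":0},{"delta_pos":[12,25,0],"angular":[0,0,0],"gripper":0},{"delta_pos":[8,15,0],"angular":[0,0,0],"gripper":0},{"delta_pos":[4,8,0],"angular":[0,0,0],"gripper":0},{"delta_pos":[0,0,0],"angular":[0,0,0],"gripper":0},{"delta_pos":[0,0,0],"angular":[0,0,0],"gripper":0},{"delta_pos":[0,0,0],"angular":[0,0,0],"gripper":0},{"delta_pos":[0,0,0],"angular":[0,0,0],"gripper":0}]'
```

```text
clock: 8.5
tool_pos: [0.5536, -0.0733, 0.1896]
ee_rot: [[-1.0, -0.024, -0.0], [-0.024, 1.0, -0.0], [0.0, -0.0, -1.0]]
contact_force: [0.9, 0.0, -4.4]
width: 0.0349
gripper_force: 80.4
clock: 9.17
tool_pos: [0.5911, 0.002, 0.1894]
ee_rot: [[-0.998, -0.056, -0.0], [-0.056, 0.998, -0.0], [0.0, -0.0, -1.0]]
contact_force: [0.0, -0.1, -2.8]
width: 0.0352
gripper_force: 80.4
```

```bash
python3 -m crank '[{"delta_pos":[0.5,2,-7],"angular":[0,0,0],"gripper":0},{"delta_pos":[0.5,1,-6],"angular":[0,0,0],"gripper":0},{"delta_pos":[0,0,0],"angular":[0,0,0],"gripper":0},{"delta_pos":[0,0,0],"angular":[0,0,0],"gripper":0},{"delta_pos":[0,0,0],"angular":[0,0,0],"gripper":0}]'; python3 wsnap.py w4; python3 - <<'E'
from h import *
S=snapshot("scene")[:,:,::-1];D=snapshot("side")[:,:,::-1];W=cv2.imread("pics/w4.png")
cv2.imwrite("pics/s4.png",S);cv2.imwrite("pics/d4.png",D)
def cr(i,x,y,w,h,k): return cv2.resize(np.ascontiguousarray(i[y:y+h,x:x+w]),None,fx=k,fy=k,interpolation=cv2.INTER_CUBIC)
a=np.hstack([cr(S,245,215,100,75,4),cr(D,290,165,100,75,4)])
b=np.hstack([cr(W,160,20,320,240,1.25),cr(W,200,30,133,100,3.0)])
cv2.imwrite("pics/c4.png",np.vstack([a,b[:, :800] if b.shape[1]>=800 else np.pad(b,((0,0),(0,800-b.shape[1]),(0,0)))]))
E
```

```text
clock: 9.58
tool_pos: [0.5924, 0.0061, 0.1762]
ee_rot: [[-0.998, -0.057, -0.0], [-0.057, 0.998, -0.0], [0.0, -0.0, -1.0]]
contact_force: [-0.2, -0.3, -2.2]
width: 0.035
gripper_force: 80.5
9.5833 [0.5923924  0.0060611  0.17617868] [0.52704956 0.00179022 0.31153523]
```

View pics/c4.png

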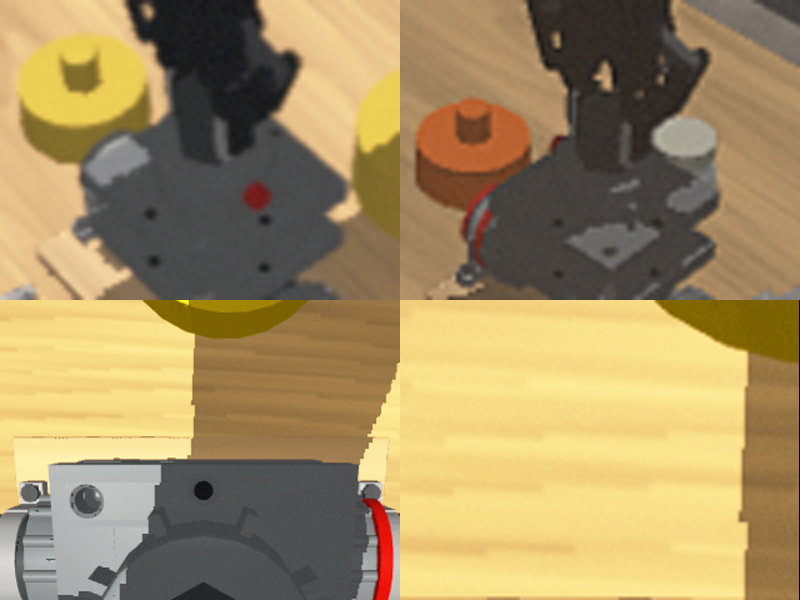

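The wrist view shows the thin dowel through the bonnet's small hole at about wrist pixel (229,180), so I'll enlarge that and the flange corners in the other views.

```bash
python3 - <<'E'
import cv2,numpy as np
S,D,W=[cv2.imread(f"pics/{n}.png") for n in("s4","d4","w4")]
def cr(i,x,y,w,h,k): return cv2.resize(np.ascontiguousarray(i[y:y+h,x:x+w]),None,fx=k,fy=k,interpolation=cv2.INTER_CUBIC)
a=np.hstack([cr(W,209,160,40,30,10),cr(W,190,130,160,120,2.5)])
b=np.hstack([cr(S,255,245,80,60,5),cr(D,300,205,80,60,5)])
cv2.imwrite("pics/c5.png",np.clip(np.vstack([a,b]).astype(float)*1.5,0,255).astype(np.uint8))
E
```

```text
(no output)
```

View pics/c5.png

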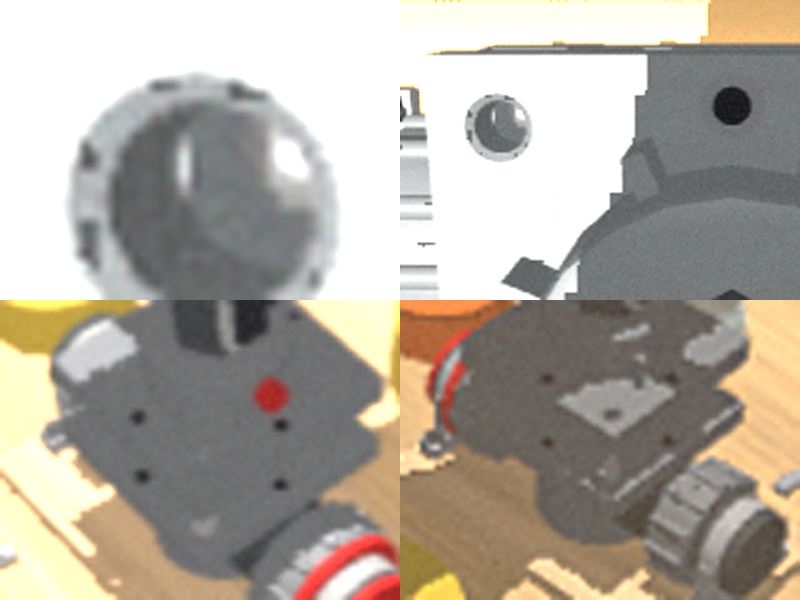

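Hole centre reads at about wrist (230.4,180) and dowel tip at about (238,176). The bolt holes of bonnet and valve appear in both fixed views, so comparing pairs gives the misalignment.

```bash
python3 - <<'E'
import pickle
from h import *
o,c=pickle.load(open("pics/w4.pkl","rb"))
print("tcp",o["tool_pos"])
zb=o["tool_pos"][2]-.0606+.016
hole=atz("wrist",(230.4,180),zb,c); tip=atz("wrist",(238.2,176),.103,c); print("wrist hole",hole,"tip",tip,"d",1e3*(tip-hole)[:2])
s=lambda x,y:(255+x/5,245+(y-300)/5); d=lambda x,y:(300+(x-400)/5,205+(y-300)/5)
for n,b,v in(("scene",s(138,417),s(142,477)),("scene",s(281,425),s(280,485)),("side",d(547,378),d(547,441)),("side",d(672,378),d(668,440))):
    B=atz(n,b,zb);V=atz(n,v,.088);print(n,B[:2],V[:2],"valve-bonnet mm",1e3*(V-B)[:2])
E
```

```text
tcp [0.5923924  0.0060611  0.17617868]
wrist hole [ 0.55180664 -0.03826457  0.13157868] tip [ 0.55342708 -0.04055318  0.103     ] d [ 1.62044355 -2.28861257]
scene [0.63834799 0.01050737] [0.63935404 0.00995359] valve-bonnet mm [ 1.00605106 -0.55378361]
scene [0.58982534 0.05386292] [0.59107399 0.05313208] valve-bonnet mm [ 1.24865023 -0.73083063]
side [0.54522406 0.00129118] [ 5.45508817e-01 -1.07413758e-04] valve-bonnet mm [ 0.28475718 -1.39859672]
side [ 0.59344225 -0.04285047] [ 0.59383892 -0.04334089] valve-bonnet mm [ 0.39666243 -0.49042318]
```

Shift about (+1,-1.2) mm, yaw fine. Descend slowly while watching the force.

```bash
python3 -m crank '[{"delta_pos":[0.5,-0.6,-3],"angular":[0,0,0],"gripper":0},{"delta_pos":[0.5,-0.6,-4],"angular":[0,0,0],"gripper":0},{"delta_pos":[0,0,-4],"angular":[0,0,0],"gripper":0},{"delta_pos":[0,0,-2],"angular":[0,0,0],"gripper":0},{"delta_pos":[0,0,0],"angular":[0,0,0],"gripper":0}]';python3 -m crank '[{"delta_pos":[0,0,-1],"angular":[0,0,0],"gripper":0},{"delta_pos":[0,0,-1],"angular":[0,0,0],"gripper":0},{"delta_pos":[0,0,0],"angular":[0,0,0],"gripper":0}]';python3 -m crank '[{"delta_pos":[0,0,-1],"angular":[0,0,0],"gripper":0},{"delta_pos":[0,0,-1],"angular":[0,0,0],"gripper":0},{"delta_pos":[0,0,0],"angular":[0,0,0],"gripper":0}]'
```

```text
clock: 10.15
tool_pos: [0.5931, 0.005, 0.1625]
ee_rot: [[-0.998, -0.057, -0.001], [-0.057, 0.998, 0.0], [0.001, 0.0, -1.0]]
contact_force: [-0.3, 0.5, -3.2]
width: 0.0349
gripper_force: 80.5
clock: 10.4
tool_pos: [0.5935, 0.005, 0.1612]
ee_rot: [[-0.998, -0.057, -0.0], [-0.057, 0.998, -0.0], [0.0, -0.0, -1.0]]
contact_force: [-0.2, 0.7, -3.8]
width: 0.035
gripper_force: 80.5
clock: 10.65
tool_pos: [0.5934, 0.005, 0.1591]
ee_rot: [[-0.998, -0.057, -0.0], [-0.057, 0.998, 0.0], [0.0, 0.0, -1.0]]
contact_force: [-0.6, -0.4, -3.7]
width: 0.0349
gripper_force: 80.5
```

```bash
python3 -m crank '[{"delta_pos":[0,0,-1],"angular":[0,0,0],"gripper":0},{"delta_pos":[0,0,-1],"angular":[0,0,0],"gripper":0},{"delta_pos":[0,0,0],"angular":[0,0,0],"gripper":0}]';python3 -m crank '[{"delta_pos":[0,0,-1],"angular":[0,0,0],"gripper":0},{"delta_pos":[0,0,-1],"angular":[0,0,0],"gripper":0},{"delta_pos":[0,0,0],"angular":[0,0,0],"gripper":0}]'
```

```text
clock: 10.9
tool_pos: [0.5934, 0.005, 0.1571]
ee_rot: [[-0.998, -0.057, -0.0], [-0.057, 0.998, 0.0], [0.0, 0.0, -1.0]]
contact_force: [0.1, 0.2, -3.3]
width: 0.0349
gripper_force: 80.5
clock: 11.15
tool_pos: [0.5934, 0.005, 0.155]
ee_rot: [[-0.998, -0.057, -0.0], [-0.057, 0.998, 0.0], [0.0, 0.0, -1.0]]
contact_force: [0.3, -1.1, -3.8]
width: 0.0352
gripper_force: 80.5
```

```bash
python3 -m crank '[{"delta_pos":[0,0,-1],"angular":[0,0,0],"gripper":0},{"delta_pos":[0,0,-1],"angular":[0,0,0],"gripper":0},{"delta_pos":[0,0,0],"angular":[0,0,0],"gripper":0}]';python3 -m crank '[{"delta_pos":[0,0,-1],"angular":[0,0,0],"gripper":0},{"delta_pos":[0,0,-1],"angular":[0,0,0],"gripper":0},{"delta_pos":[0,0,0],"angular":[0,0,0],"gripper":0}]'
```

```text
clock: 11.4
tool_pos: [0.5936, 0.005, 0.1538]
ee_rot: [[-0.998, -0.057, 0.001], [-0.057, 0.998, -0.0], [-0.001, -0.0, -1.0]]
contact_force: [-3.3, 0.0, 4.1]
width: 0.0348
gripper_force: 81.2
clock: 11.65
tool_pos: [0.5936, 0.005, 0.1517]
ee_rot: [[-0.998, -0.057, 0.001], [-0.057, 0.998, -0.0], [-0.001, -0.0, -1.0]]
contact_force: [-1.9, 0.9, 6.2]
width: 0.0346
gripper_force: 81.4
```

```bash
python3 -m crank '[{"delta_pos":[0,0,-1],"angular":[0,0,0],"gripper":0},{"delta_pos":[0,0,-1],"angular":[0,0,0],"gripper":0},{"delta_pos":[0,0,0],"angular":[0,0,0],"gripper":0}]';python3 -m crank '[{"delta_pos":[0,0,-1],"angular":[0,0,0],"gripper":0},{"delta_pos":[0,0,0],"angular":[0,0,0],"gripper":0},{"delta_pos":[0,0,0],"angular":[0,0,0],"gripper":0}]'
```

```text
clock: 11.9
tool_pos: [0.5936, 0.005, 0.1499]
ee_rot: [[-0.998, -0.057, 0.001], [-0.057, 0.998, -0.0], [-0.001, -0.0, -1.0]]
contact_force: [-2.8, 0.5, 7.8]
width: 0.0351
gripper_force: 81.6
clock: 12.15
tool_pos: [0.5936, 0.005, 0.1491]
ee_rot: [[-0.998, -0.057, 0.001], [-0.057, 0.998, -0.0], [-0.001, -0.0, -1.0]]
contact_force: [-2.9, 0.5, 8.9]
width: 0.0348
gripper_force: 81.8
```

```bash
python3 -m crank '[{"delta_pos":[0,0,-0.7],"angular":[0,0,0],"gripper":0},{"delta_pos":[0,0,0],"angular":[0,0,0],"gripper":0},{"delta_pos":[0,0,0],"angular":[0,0,0],"gripper":0}]';python3 -m crank '[{"delta_pos":[0,0,-0.7],"angular":[0,0,0],"gripper":0},{"delta_pos":[0,0,0],"angular":[0,0,0],"gripper":0},{"delta_pos":[0,0,0],"angular":[0,0,0],"gripper":0}]'
```

```text
clock: 12.4
tool_pos: [0.5936, 0.005, 0.1487]
ee_rot: [[-0.998, -0.057, 0.001], [-0.057, 0.998, -0.0], [-0.001, -0.0, -1.0]]
contact_force: [-3.5, 0.9, 11.2]
width: 0.0352
gripper_force: 82.3
clock: 12.65
tool_pos: [0.5936, 0.005, 0.1486]
ee_rot: [[-0.998, -0.057, 0.002], [-0.057, 0.998, -0.0], [-0.002, -0.0, -1.0]]
contact_force: [-6.8, 0.8, 14.5]
width: 0.035
gripper_force: 82.9
```

Z has stopped at the flush height while the force rises, so it is seated. I'll ease the side load and press slightly firmer.

```bash
python3 -m crank '[{"delta_pos":[-0.6,0,0],"angular":[0,0,0],"gripper":0},{"delta_pos":[0,0,-1],"angular":[0,0,0],"gripper":0},{"delta_pos":[0,0,0],"angular":[0,0,0],"gripper":0},{"delta_pos":[0,0,0],"angular":[0,0,0],"gripper":0},{"delta_pos":[0,0,0],"angular":[0,0,0],"gripper":0}]'; python3 - <<'E'
from h import *
S=snapshot("scene")[:,:,::-1];D=snapshot("side")[:,:,::-1]
def cr(i,x,y,w,h,k): return cv2.resize(np.ascontiguousarray(i[y:y+h,x:x+w]),None,fx=k,fy=k,interpolation=cv2.INTER_CUBIC)
cv2.imwrite("pics/c6.png",np.clip(1.5*np.hstack([cr(S,235,215,115,115,3.47),cr(D,280,175,115,115,3.47)]).astype(float),0,255).astype(np.uint8)[:,:800])
E
```

```text
clock: 13.07
tool_pos: [0.5935, 0.005, 0.1486]
ee_rot: [[-0.998, -0.057, 0.004], [-0.057, 0.998, -0.0], [-0.004, -0.001, -1.0]]
contact_force: [-5.0, 1.2, 20.9]
width: 0.0347
gripper_force: 83.9
```

View pics/c6.png

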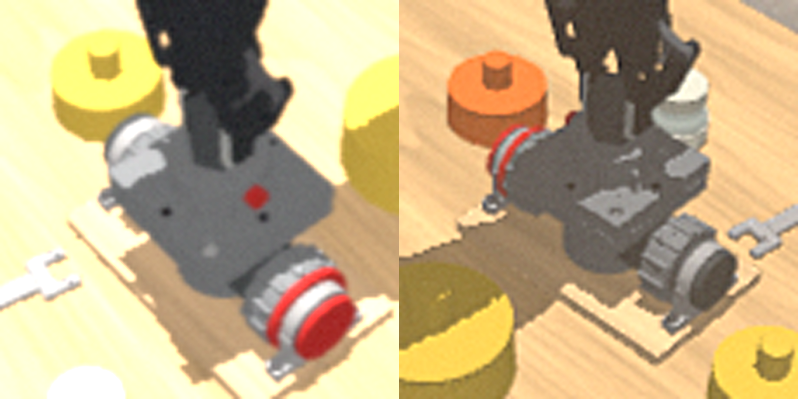

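Bonnet is flush, with no gap between the flanges (scene (210,230), side (600,215)). The vent plug is on the red-ring side, and the dowels show in their holes. The cap stands clear of the board.

```bash
python3 -c "
from plant import manip
print(manip.hand_in())"
```

```text
the job is handed in; nothing more can be done
None
```

I set the yellow cap rim-down on the bench clear of the board, fitted the bonnet over both dowels with its vent plug on the red-ring side, and handed in at about 13 s with it held flush at a wrist force of about 21 N, bystanders untouched.

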